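# Pinch the glass, then hold the pepper mill over it

## Robot

A 6-joint arm with a two-finger parallel gripper is mounted at the origin on a cart in front of the work surface, level with it; the furniture and walls round the work are solid. World frame = base frame: x ahead of the robot, y to its left, z up, the work surface at z = 0. Lengths are in m, angles in degrees, forces in N, time in s.
With the tool pointing down it reaches from about 0.25 to 0.725 m from the base axis. Payload 9.7 kg.
Tool frame: the origin (TCP) lies midway between the tips of the shut fingers; the grasp point (between the pads) lies 19 mm behind it; z points along the fingers, y is the line along which they close (so a half turn about z gives the same grasp; the last joint's range is limited). The gripper opens to 85 mm and grips with 20 to 120 N. Pads are 22 mm wide; open, the fingers measure 114 mm over their backs; the gripper's body (76 mm by 85 mm) begins 54 mm behind the grasp point. The pads swing forward as they close: fully open they stand 13 mm farther back than shut.
Start: joints at [-65.546, 4.979, 10.078, 95.1, 0, 90], TCP at [0.228, -0.501, 0.231] pointing down, gripper open.
Joint ranges: [-179.16, 179.16], [-48.56, 103.87], [-65.8, 70.77], [-126.05, 130.52], [-82.76, 87.17], [-180, 180]. Speed limits (degrees/s): [127.2, 127.2, 147.25, 180, 180, 180].

## Interface

Orientations are given as [roll, pitch, yaw] about the fixed x, y, z axes, in that order (R = Rz(yaw) Ry(pitch) Rx(roll)).
In Python, from workcell import * gives the robot as it stands.
- The arm moves only by the tool servo_tool, never from a script. Its argument "moves" is a list of rows, each a list of 4 numbers: the shift along the world's x, y, z in a scale on which 1.0 is 60 cm, then the turn about the world's z in normalised numbers (1 is 2 pi rad). A call has 1 to 20 rows; each row is the pose to reach, as a shift and turn from the pose commanded when the call began; what a row does not reach only later rows make up. A row lasts 1/12 s, in which the tool goes at most 41.7 mm and 7.16 degrees, less where a joint would pass 70% of its speed; a pose out of reach is approached as far as the arm can. No shift or turn number may pass 1 either way. A call with a gripper value outside its range is refused whole. "claw" is the closure, from 0 (fully open) to 1 (shut), set as the call begins (left out, the last holds). The fingers move at their own pace and stop on an object; "force" is the grip in N (left out, the last holds). Time passes only in rows, so rows that repeat a pose let the fingers close. It gives the time, the measured TCP pose, the force, the opening and the grip force at its end, in the units of the state.
- get_obs(): the state, without advancing time (a new reading comes with each control period).
- camera(name): name is "scene" or "top"; returns the picture (384x512x3 uint8, red, green, blue); there is no depth.
- get_calibration(name): a dict with "fx", "fy", "cx", "cy" (pixels), "k1" (the pictures are not rectified: a ray, as slopes to the right and down, at radius r is drawn at 1 + k1 r^2 times it, then the intrinsics apply), "rvec" (rotation vector, rad) and "tvec" (3), from world to camera coordinates, as OpenCV has them. Camera axes: x right, y down, z forward; pixel columns grow to the right and rows downward; lengths in m; the calibration is good to about 2 mm. A picture is of the moment at which its call begins. get_calibration takes no time and is no camera call.
- job_done(): hands the job in; it is judged then, once.
The state is a dict: "time": time; "q": joint angles; "qd": joint speeds; "joint_efforts": joint torques, N m; "ee_pos": TCP position; "tcp_rot": TCP orientation; "wrist_force": force on the tool from outside, world axes, zero at the start; "torque": the same for the moment, N m; "opening": finger opening in m; "grasp_force": force on a finger pad.
Only numpy, scipy, OpenCV 4.12 (cv2) and the standard library are available. Lean on these libraries where they do the work, as an engineer would, in place of code of your own. Each camera call takes 0.05 s, during which the arm holds its last target. There are 200 camera calls.

## Task

Get ready to grind pepper into the glass. First slide the movable jaw of the tumbler holder shut, gently, until the glass is pinched between both jaws and presses back on them, and leave it shut. Then draw the wooden pepper mill out of its slanted rest, turn it upright and hold it a few centimetres above the glass, centred over the mouth; finish while still holding it there, and leave the other things on the worktop where they are.

Things in the scene. Friction and masses are not known exactly. Their poses are not given: they have to be found in the camera images.
- holder: Tumbler holder, fixed to the worktop (yaw varies): a wooden base plate 100 x 250 x 10 mm (x, y, z of its own frame) with a fixed steel jaw across its -y end, 84.5 to 99.5 mm from the origin, and a sliding jaw on the +y side. Low rails run along the two long edges. Both jaws are 61 mm high plates faced with rubber. Origin: centre of the base's underside, z up.
- fixed_face (a point): Centre of the fixed jaw's rubber face, 36 mm above the worktop; the glass stands on its +y side. Axes as the holder's.
- jaw_face (a point): Centre of the sliding jaw's rubber face, 36 mm above the worktop; the glass stands on its -y side. Axes as the holder's; it moves toward the holder's -y to close.
- jaw_grip (a point): Point inside the sliding jaw's upright wooden handle, 80 mm above the worktop, 36 mm behind the jaw's face: a square post 16 x 16 mm in plan (sides along the holder's x and y), free from 24 mm up to its top at 98 mm. It can be pinched from above across the holder's x.
- jaw (a joint): Travel of the sliding jaw in m: 0 fully open (faces 125 mm apart), grows as it closes along the holder's -y; the glass is pinched at about 0.05 (limit 0.065). Sliding takes about 2 N, plus 1 to 2 N once it pushes the glass; it stays where it is left.
- glass: Clear drinking glass, 81 mm across at the mouth (tapering to about 74 mm where the jaws meet it), 91 mm high, wall about 4 mm, loose, standing on the holder's base plate (rim 101 mm above the worktop) between the jaws, touching neither at the start. Origin: centre of its underside.
- rest: Slanted rest of pale wood, fixed (yaw varies), base 150 x 90 mm: a square socket 61 mm wide inside, its axis leaning 30 degrees from vertical toward the rest's own -x (toward the robot). Socket walls along the axis: low one 90 mm long, sides 60 mm, upper one 45 mm. Origin: on the underside of the base; the socket's floor centre is 45 mm toward +x and 40 mm above it.
- mill: Dark turned-wood pepper mill, 58 mm across at the foot, 150 mm long, about 0.18 kg, loose, lying foot down in the socket of the rest and leaning with it (about 32 degrees from vertical). Origin: centre of its foot; its z axis runs up its length to the round head. Draw it out along its own z axis; it is clear of the socket after 95 mm.
- mill_head (a point): Centre of the mill's round head, on its axis 124 mm from the foot: 50 mm thick here, the place to grip across the rest's y. A small finial ends 26 mm further on.
- salt: Bystander: salt shaker of glass with a grey metal cap, 44 mm across, 90 mm high. Origin: centre of its underside.
- spice_jar: Bystander: square spice jar with a round cap, 42 mm wide, 96 mm high. Origin: centre of its underside.
- tin: Bystander: round tin, 57 mm across, 72 mm high. Origin: centre of its underside.
- measure: Bystander: hourglass-shaped metal spirit measure, 49 mm across, 82 mm high. Origin: centre of its underside.
Mind the look-alikes: they are no part of the job. Leave any orange or yellow look-alike of the glass alone.

How it is judged (in metres and radians):
On the way, in this order (a step that is already met when the one before it is completed fails the run):
1. the sliding jaw is shut on the glass: the glass lies against both jaws and the jaw presses on it with more than 1.5 N (y of glass in the frame of jaw_face above -0.041 m and y of glass in the frame of fixed_face below 0.041 m and contact force between jaw and glass above 1.5 N), for 0.2 s.
2. the mill is drawn out of its rest in the gripper (height (world z) of mill above 0.105 m and contact force between mill and rest below 0.05 N and contact force between the fingers and mill above 1 N), for 0.2 s.
At the end, for the whole second after the job is handed in: Mill held still by the gripper, upright within 10 deg, foot 110 to 220 mm above the worktop and within 25 mm of the glass's axis, touching neither glass nor rest; glass upright between both jaws, each face within 41 mm of its axis; jaw let go (y of glass in the frame of jaw_face above -0.041 m and y of glass in the frame of fixed_face below 0.041 m and angle between glass's own z axis and vertical below 0.1 rad and angle between mill's own z axis and vertical below 0.17 rad and horizontal distance between mill and glass below 0.025 m and height (world z) of mill between 0.11 and 0.22 m and contact force between the fingers and mill above 1 N and contact force between mill and glass below 0.05 N and contact force between mill and rest below 0.05 N and contact force between the arm and jaw below 0.05 N and linear speed of mill below 0.03 m/s); the arm keeps its last pose, push and grip.
It fails at once if the glass is squeezed with more than 40 N (contact force between jaw and glass above 40 N).
It fails at once if the glass is tipped or lifted out (angle between glass's own z axis and vertical above 0.3 rad or height (world z) of glass above 0.04 m).
It fails at once if a bystander is moved by more than 4 cm (distance of any of salt, spice_jar, tin, measure from where it was at the start of the episode above 0.04 m).
It also fails if it takes over 64 s, if anything falls off the work surface, if the arm or the gripper's body presses on something with over 40 N, if the wrist force passes 120 N, or if a joint passes its speed limit or range.

## Working session

There is one attempt and no reset: what is moved stays moved. The work goes in short steps, Python scripts to look and compute and a tool call to move; the robot and the scene stay as the last step left them, time stands still between calls to the robot, and variables do not carry over. Pictures are saved under pics/ and viewed, at most 11 in all, crops included, and the job is handed in when it is done.

Besides the shell and the picture viewer there is one more tool, called in YAML: its name, and indented under it one key for each argument. servo_tool: Moves the arm, as the interface text tells. Its arguments: {"type":"object","properties":{"moves":{"type":"array","items":{"type":"array","items":{"type":"number"}}},"claw":{"type":"number"},"force":{"type":"number"}},"required":["moves"]}

```bash
mkdir -p pics; ls; python3 - <<'E'
from workcell import *
import cv2
print(get_obs())
for n in("scene","top"):
    cv2.imwrite(f"pics/{n}0.png",camera(n)[:,:,::-1]); print(n,get_calibration(n))
E
```

```text
pics
{'time': 0.0, 'q': array([-6.55451945e+01,  5.01085169e+00,  1.00331634e+01,  9.51000201e+01,
        2.65800021e-04,  9.00011413e+01]), 'qd': array([-0.03902511, -0.07988848,  0.04860429, -0.03291692,  0.00599851,
        0.05036344]), 'joint_efforts': array([ 4.95183958e-04, -5.20389819e+01,  4.64805400e+01,  1.63322745e-02,
        1.36851977e-04, -2.29417441e-05]), 'ee_pos': array([ 0.22758787, -0.50043851,  0.2305739 ]), 'tcp_rot': array([-1.79922292e+02, -2.64251863e-04,  2.44536638e+01]), 'wrist_force': array([-0.39226396, -0.49439075, -0.34896933]), 'torque': array([-0.02868971, -0.029196  ,  0.01459475]), 'grasp_force': 0.0, 'opening': 0.08547279496102593}
scene {'fx': 474.11710937021707, 'fy': 474.11710937021707, 'cx': 256.1958873217385, 'cy': 191.0017830299627, 'k1': -0.07464812558737584, 'rvec': array([ 0.85194384, -2.47232068,  1.18975517]), 'tvec': array([0.39324036, 0.27749763, 1.46366619])}
top {'fx': 467.00923979780896, 'fy': 467.00923979780896, 'cx': 256.13288702138277, 'cy': 193.2560933576228, 'k1': -0.08792262030203539, 'rvec': array([ 2.17847071, -2.12740865,  0.1464274 ]), 'tvec': array([0.03100932, 0.50315755, 1.54886288])}
```

View pictures.

View pics/scene0.png

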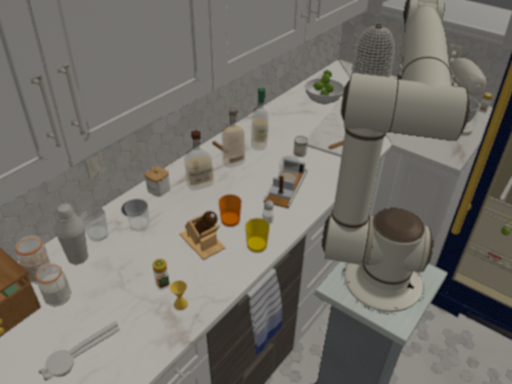

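View pics/top0.png

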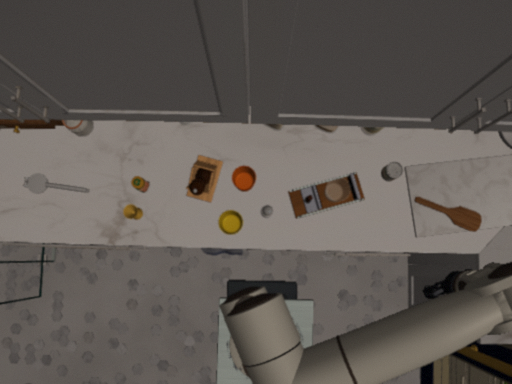

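```bash
cat > h.py <<'E'
import numpy as np, cv2
from workcell import *
def cal(n):
    c=get_calibration(n); K=np.array([[c['fx'],0,c['cx']],[0,c['fy'],c['cy']],[0,0,1]])
    return K,np.array([c['k1'],0,0,0,0]),np.array(c['rvec']),np.array(c['tvec'])
def ray(n,p):
    K,d,r,t=cal(n); R=cv2.Rodrigues(r)[0]
    u=cv2.undistortPointsIter(np.array([[p]],float),K,d,None,None,(3,50,1e-9))[0,0]
    v=R.T@np.array([u[0],u[1],1]); return -R.T@t, v/np.linalg.norm(v)
def plane(n,p,z):
    o,v=ray(n,p); return o+v*(z-o[2])/v[2]
def tri(ps,pt):
    o1,v1=ray("scene",ps);o2,v2=ray("top",pt)
    s=np.linalg.lstsq(np.c_[v1,-v2],o2-o1,rcond=None)[0]
    a=o1+s[0]*v1;b=o2+s[1]*v2; return (a+b)/2,np.linalg.norm(a-b)
def proj(n,P):
    K,d,r,t=cal(n); return cv2.projectPoints(np.array(P,float).reshape(-1,3),r,t,K,d)[0][:,0]
def crop(n,x0,y0,w,h,s,f,im=None):
    im=camera(n) if im is None else im
    cv2.imwrite(f,cv2.resize(im[y0:y0+h,x0:x0+w,::-1],None,fx=s,fy=s,interpolation=cv2.INTER_CUBIC))
E
python3 - <<'E'
from h import *
crop("top",180,150,196,90,4,"pics/t1.png",cv2.imread("pics/top0.png")[:,:,::-1])
crop("scene",170,130,150,140,4,"pics/s1.png",cv2.imread("pics/scene0.png")[:,:,::-1])
E
```

```text
(no output)
```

View pics/t1.png

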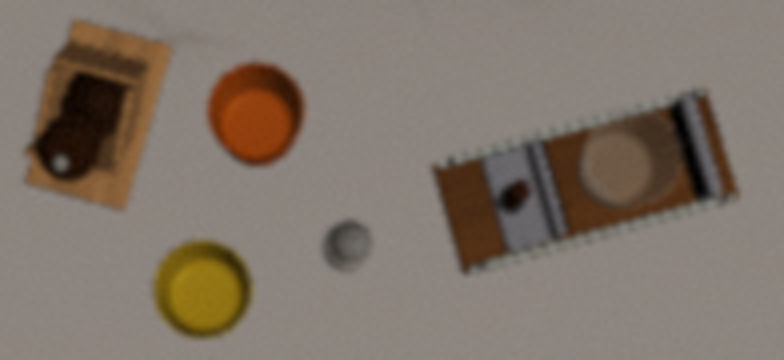

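View pics/s1.png

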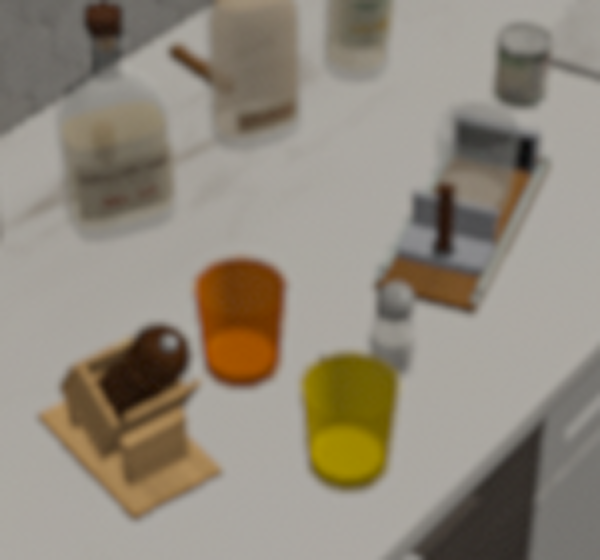

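```bash
python3 - <<'E'
from h import *
np.set_printoptions(precision=4,suppress=True)
T=lambda u,v:(180+(u-1.5)/4,150+(v-1.5)/4)
S=lambda u,v:(170+(u-1.5)/4,130+(v-1.5)/4)
c=[plane("top",T(*p),.01) for p in [(433,167),(466,270),(737,195),(705,92)]]
print("holder",np.array(c)); 
for i in range(4): print(np.linalg.norm(c[i]-c[i-1]),np.degrees(np.arctan2(*(c[i]-c[i-1])[1::-1])))
print("ctr",np.mean(c,0))
print("handle top",tri(S(446,186),T(521,184)))
print("fixed jaw top ends",plane("top",T(688,93),.071),plane("top",T(717,195),.071))
r=[plane("top",T(*p),.01) for p in [(72,20),(172,45),(125,210),(25,183)]]
print("rest",np.array(r))
for i in range(4): print(np.linalg.norm(r[i]-r[i-1]),np.degrees(np.arctan2(*(r[i]-r[i-1])[1::-1])))
print("finial",tri(S(170,342),T(60,163)))
print("head",tri(S(160,352),T(68,150)))
print("glass bottom",plane("top",T(614,166),.014))
print("salt top",tri(S(396,293),T(352,240)),"glass far",plane("top",T(630,160),.101))
for p in [(255,112),(203,289)]: print("tumbler",plane("top",T(*p),.09))
# mask check for mill head
for n in("scene","top"):
    im=cv2.imread(f"pics/{n}0.png"); m=(im.max(2)<75).astype(np.uint8)
    k,l,s,ce=cv2.connectedComponentsWithStats(m)
    for a,b in zip(s,ce):
        if 15<a[4]<900: print(n,a,b)
E
```

```text
holder [[ 0.5146 -0.0662  0.01  ]
 [ 0.4264 -0.0958  0.01  ]
 [ 0.4965 -0.3295  0.01  ]
 [ 0.5861 -0.3022  0.01  ]]
0.2465543368724004 106.86569277828268
0.09304317122197192 -161.4840970161804
0.24406122611002745 -73.29500130125643
0.09368926924952484 16.979044588768033
ctr [ 0.5059 -0.1984  0.01  ]
handle top (array([ 0.489 , -0.1329,  0.0963]), np.float64(0.0029901753485653713))
fixed jaw top ends [ 0.5736 -0.2746  0.071 ] [ 0.4883 -0.2985  0.071 ]
rest [[0.6363 0.2499 0.01  ]
 [0.6162 0.162  0.01  ]
 [0.471  0.1975 0.01  ]
 [0.4923 0.2846 0.01  ]]
0.14814236146619697 -13.533578534553918
0.09020151071397256 -102.92925935028535
0.14941472077937826 166.2381911234556
0.08960189148402332 76.26192303071402
finial (array([0.4889, 0.2344, 0.1639]), np.float64(0.0007987709695670368))
head (array([0.5025, 0.2314, 0.1438]), np.float64(9.582720938265367e-05))
glass bottom [ 0.5187 -0.222   0.014 ]
salt top (array([0.4421, 0.004 , 0.0848]), np.float64(0.0007227606259523499)) glass far [ 0.5115 -0.2205  0.101 ]
tumbler [0.5454 0.086  0.09  ]
tumbler [0.3991 0.1242 0.09  ]
scene [403   0   7  27
[... 1353 characters left out ...]
 181.0405]
top [247 168   8  12  43] [250.814  172.5116]
top [338 175  20  25 233] [348.2361 186.412 ]
top [134 179   6   7  33] [136.5455 181.7576]
top [315 184  15  24 130] [321.0923 193.0769]
top [311 186   9  24  53] [314.9811 197.5472]
top [289 190  24  23 202] [300.0347 199.0495]
top [415 198  15   6  33] [420.6061 200.0909]
top [262 206   5   9  18] [263.8889 210.0556]
top [234 212   8  11  23] [237.8696 216.0435]
top [447 214  11  10  24] [452.9583 219.9583]
top [  0 247  55  58 412] [ 30.3617 275.835 ]
top [202 248  41   7 219] [221.8995 251.274 ]
top [503 289   9  20  89] [508.1573 296.7191]
top [488 319  24  16 106] [497.8774 328.0566]
top [420 362  14  22 275] [426.8473 373.6036]
```

The scene picture shows the rest with the mill, head near crop (160,352). It also shows the holder with its dark handle post, top at (446,186), and the look-alike tumblers and salt. The top picture matches: the holder base corners give a 16.8° yaw and the rest about −13.6°. I'll push the post from behind with shut fingers.

The rows are not in the units I measure in: shifts go in shares of 60 cm and turns go in shares of 2 pi rad. I convert before sending: 41.2 cm is 0.6867, 24.7 cm is 0.4117, 1.437 rad is 0.2287.

servo_tool:
  moves:
    - [0.4117,0.6867,0,0.2287]
    - [0.4117,0.6867,0,0.2287]
    - [0.4117,0.6867,0,0.2287]
    - [0.4117,0.6867,0,0.2287]
    - [0.4117,0.6867,0,0.2287]
    - [0.4117,0.6867,0,0.2287]
    - [0.4117,0.6867,0,0.2287]
    - [0.4117,0.6867,0,0.2287]
    - [0.4117,0.6867,0,0.2287]
    - [0.4117,0.6867,0,0.2287]
    - [0.4117,0.6867,0,0.2287]
    - [0.4117,0.6867,0,0.2287]
    - [0.4117,0.6867,0,0.2287]
    - [0.4117,0.6867,0,0.2287]
    - [0.4117,0.6867,0,0.2287]
    - [0.4117,0.6867,0,0.2287]
    - [0.4117,0.6867,0,0.2287]
    - [0.4117,0.6867,0,0.2287]
  claw: 1
  force: 20

```text
time: 1.6
ee_pos: [0.4743, -0.0895, 0.2314]
tcp_rot: [180.0, 0.0, 106.7]
wrist_force: [0.4, -0.7, -1.3]
opening: 0.0
grasp_force: 0.0
```

Converted, -17 cm is -0.2833, -16 cm is -0.2667.

servo_tool:
  moves:
    - [0,0,-0.0667,0]
    - [0,0,-0.1333,0]
    - [0,0,-0.2,0]
    - [0,0,-0.2417,0]
    - [0,0,-0.2667,0]
    - [0,0,-0.2833,0]
    - [0,0,-0.2833,0]
    - [0,0,-0.2833,0]

```text
time: 2.27
ee_pos: [0.4748, -0.089, 0.0619]
tcp_rot: [180.0, 0.0, 106.7]
wrist_force: [0.1, -0.5, -0.1]
opening: -0.0002
grasp_force: 0.0
```

Converted, -5.27 cm is -0.0878, 1.58 cm is 0.0263.

servo_tool:
  moves:
    - [0.0015,-0.0048,0,0]
    - [0.003,-0.0097,0,0]
    - [0.0045,-0.0145,0,0]
    - [0.006,-0.0193,0,0]
    - [0.0075,-0.0242,0,0]
    - [0.009,-0.029,0,0]
    - [0.0105,-0.0338,0,0]
    - [0.0117,-0.0387,0,0]
    - [0.013,-0.0435,0,0]
    - [0.0145,-0.0483,0,0]
    - [0.016,-0.0532,0,0]
    - [0.0173,-0.058,0,0]
    - [0.0188,-0.0628,0,0]
    - [0.0203,-0.0677,0,0]
    - [0.0217,-0.0725,0,0]
    - [0.0232,-0.0773,0,0]
    - [0.0247,-0.0822,0,0]
    - [0.0263,-0.0878,0,0]
    - [0.0263,-0.0878,0,0]

```text
time: 3.85
ee_pos: [0.4907, -0.1419, 0.0613]
tcp_rot: [180.0, 0.0, 106.8]
wrist_force: [0.2, 0.4, -1.2]
opening: -0.0002
grasp_force: 0.0
```

```bash
python3 - <<'E'
from h import *
crop("top",270,160,110,70,7,"pics/t2.png")
E
```

```text
(no output)
```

View pics/t2.png

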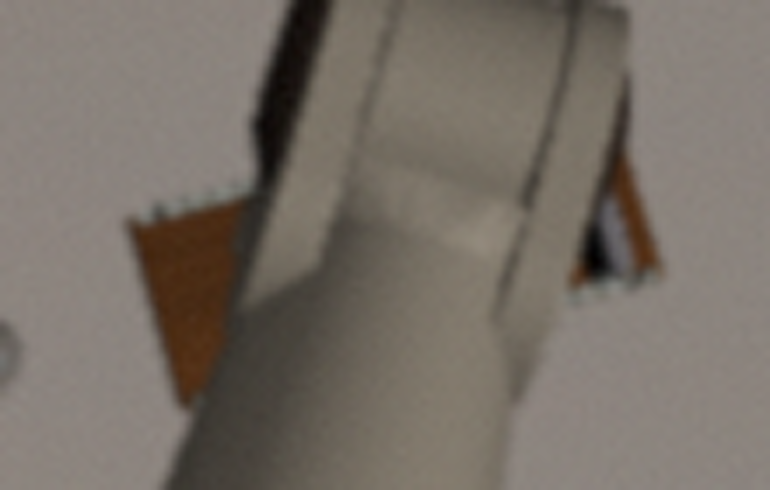

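The arm hides the jaw, so I'll go by the force instead, in small steps.

Converted, -0.77 cm is -0.0128, -0.57 cm is -0.0095.

servo_tool:
  moves:
    - [0.001,-0.0032,0,0]
    - [0.002,-0.0063,0,0]
    - [0.0028,-0.0095,0,0]
    - [0.0038,-0.0128,0,0]
    - [0.0038,-0.0128,0,0]

```text
time: 4.32
ee_pos: [0.4929, -0.1494, 0.0613]
tcp_rot: [-180.0, 0.0, 106.8]
wrist_force: [-0.3, 1.2, -0.6]
opening: -0.0003
grasp_force: 0.7
```

Converted, -0.29 cm is -0.0048, -0.19 cm is -0.0032.

servo_tool:
  moves:
    - [0.0005,-0.0017,0,0]
    - [0.001,-0.0032,0,0]
    - [0.0015,-0.0048,0,0]

```text
time: 4.57
ee_pos: [0.4937, -0.152, 0.0613]
tcp_rot: [-180.0, -0.0, 106.8]
wrist_force: [-1.9, 3.3, 1.3]
opening: 0.0002
grasp_force: 1.8
```

Converted, -0.19 cm is -0.0032, -0.1 cm is -0.0017.

servo_tool:
  moves:
    - [0.0005,-0.0017,0,0]
    - [0.001,-0.0032,0,0]

```text
time: 4.73
ee_pos: [0.4943, -0.1539, 0.0613]
tcp_rot: [-180.0, -0.0, 106.8]
wrist_force: [-1.4, 3.1, 0.8]
opening: -0.0
grasp_force: 1.8
```

Converted, -0.29 cm is -0.0048, -0.19 cm is -0.0032.

servo_tool:
  moves:
    - [0.0005,-0.0017,0,0]
    - [0.001,-0.0032,0,0]
    - [0.0015,-0.0048,0,0]

```text
time: 4.98
ee_pos: [0.4952, -0.1569, 0.0613]
tcp_rot: [-180.0, -0.0, 106.8]
wrist_force: [-1.3, 4.6, 2.1]
opening: 0.0002
grasp_force: 1.8
```

Converted, -0.19 cm is -0.0032, -0.1 cm is -0.0017.

servo_tool:
  moves:
    - [0.0005,-0.0017,0,0]
    - [0.001,-0.0032,0,0]

```text
time: 5.15
ee_pos: [0.4956, -0.1585, 0.0613]
tcp_rot: [-180.0, -0.0, 106.8]
wrist_force: [-5.2, 9.1, 3.3]
opening: -0.0001
grasp_force: 4.6
```

Converted, -0.19 cm is -0.0032, -0.1 cm is -0.0017.

servo_tool:
  moves:
    - [0.0005,-0.0017,0,0]
    - [0.001,-0.0032,0,0]

```text
time: 5.32
ee_pos: [0.4957, -0.1588, 0.0613]
tcp_rot: [180.0, -0.2, 106.8]
wrist_force: [-7.1, 18.2, 7.6]
opening: 0.0001
grasp_force: 10.0
```

Force rises sharply, so the glass is pinched. I'll hold it briefly.

Converted, 0.04 cm is 0.0007, -0.01 cm is -0.0002.

servo_tool:
  moves:
    - [-0.0002,0.0007,0,0]
    - [-0.0002,0.0007,0,0]
    - [-0.0002,0.0007,0,0]
    - [-0.0002,0.0007,0,0]
    - [-0.0002,0.0007,0,0]

```text
time: 5.73
ee_pos: [0.4957, -0.1587, 0.0613]
tcp_rot: [-180.0, -0.2, 106.8]
wrist_force: [-4.9, 12.5, 4.3]
opening: 0.0
grasp_force: 6.5
```

Converted, 36 cm is 0.6, 2.87 cm is 0.0478, 1.038 rad is 0.1652.

servo_tool:
  moves:
    - [-0.0067,0.0233,0,0]
    - [-0.0143,0.0478,0,0]
    - [-0.0143,0.0478,0,0]
    - [-0.0143,0.0478,0.0667,0]
    - [-0.0143,0.0478,0.1333,0]
    - [-0.0143,0.0478,0.2,0]
    - [-0.0143,0.0478,0.2667,0]
    - [-0.0143,0.0478,0.3333,0]
    - [-0.0833,0.1333,0.3333,0.0159]
    - [-0.15,0.2,0.3333,0.0318]
    - [-0.1667,0.25,0.3333,0.0477]
    - [-0.1667,0.3,0.3333,0.0637]
    - [-0.1667,0.35,0.3333,0.0796]
    - [-0.1667,0.4,0.3333,0.0955]
    - [-0.1667,0.45,0.3333,0.1114]
    - [-0.1667,0.5,0.3333,0.1273]
    - [-0.1667,0.55,0.3333,0.1432]
    - [-0.1667,0.6,0.3333,0.1652]
    - [-0.1667,0.6,0.3333,0.1652]
  claw: 0

```text
time: 7.32
ee_pos: [0.3965, 0.2035, 0.2608]
tcp_rot: [180.0, 0.0, 166.9]
wrist_force: [0.1, -1.1, 0.0]
opening: 0.0851
grasp_force: 0.0
```

```bash
python3 - <<'E'
from h import *
print(get_obs()['q'])
a=camera("top");b=camera("scene")
cv2.imwrite("pics/top3.png",a[:,:,::-1]);cv2.imwrite("pics/scene3.png",b[:,:,::-1])
f=lambda im,x,y,w,h,W:cv2.resize(im[y:y+h,x:x+w,::-1],(W,600),interpolation=cv2.INTER_CUBIC)
cv2.imwrite("pics/c3.png",np.hstack([f(a,280,160,90,150,360),f(b,260,130,60,90,400)]))
E
```

```text
[ 2.71688914e+01 -8.48776204e+00  2.61980089e-01  9.86974807e+01
  7.01965953e-03  4.03006282e+01]
```

View pics/c3.png

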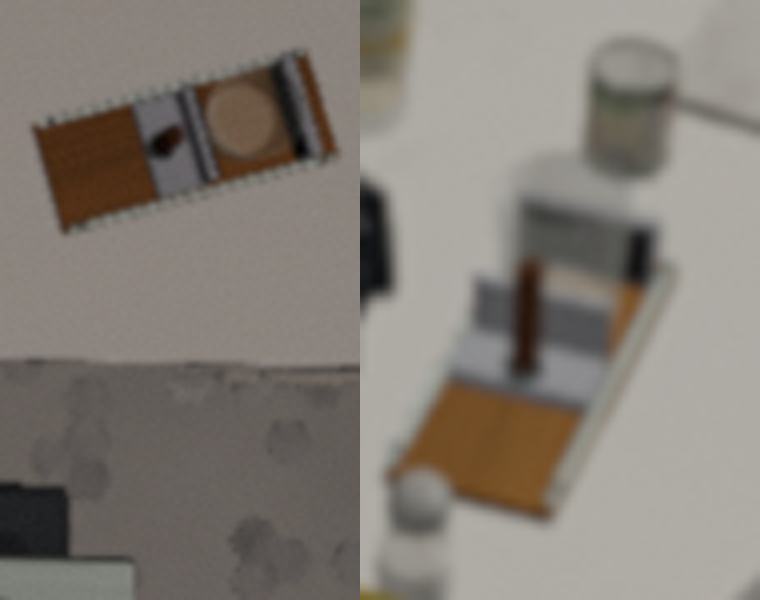

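The jaw sits against the glass, both upright, with the glass bottom at about (339.6,190) in the top view. The mill measurements agree with the text: 26 mm from head to finial, and a 32° lean. Next I'll grip the head.

Converted, -14 cm is -0.2333, 10.6 cm is 0.1767, -0.01 rad is -0.0016.

servo_tool:
  moves:
    - [0.0583,0.0167,0,-0.0016]
    - [0.1167,0.0333,0,-0.0016]
    - [0.1667,0.045,0,-0.0016]
    - [0.1767,0.0467,0,-0.0016]
    - [0.1767,0.0467,0,-0.0016]
    - [0.1767,0.0467,-0.05,-0.0016]
    - [0.1767,0.0467,-0.1,-0.0016]
    - [0.1767,0.0467,-0.15,-0.0016]
    - [0.1767,0.0467,-0.1917,-0.0016]
    - [0.1767,0.0467,-0.2167,-0.0016]
    - [0.1767,0.0467,-0.2333,-0.0016]
    - [0.1767,0.0467,-0.2333,-0.0016]
    - [0.1767,0.0467,-0.2333,-0.0016]

```text
time: 8.5
ee_pos: [0.5021, 0.2274, 0.1223]
tcp_rot: [180.0, 0.0, 165.6]
wrist_force: [0.2, -0.8, -0.1]
opening: 0.0853
grasp_force: 0.0
```

servo_tool:
  moves:
    - [0,0,0,0]
    - [0,0,0,0]
    - [0,0,0,0]
    - [0,0,0,0]
    - [0,0,0,0]
    - [0,0,0,0]
    - [0,0,0,0]
    - [0,0,0,0]
  claw: 1
  force: 40

```text
time: 9.17
ee_pos: [0.5028, 0.2284, 0.1227]
tcp_rot: [179.9, 0.1, 165.7]
wrist_force: [-0.6, 2.0, 6.5]
opening: 0.0462
grasp_force: 40.5
```

```bash
python3 - <<'E'
from h import *
print(proj("scene",[.5028,.2284,.1427]),proj("top",[.5028,.2284,.1427]))
crop("scene",165,180,75,75,8,"pics/s4.png")
E
```

```text
[[210.24626332 217.33938874]] [[197.6142775  187.10038134]]
```

View pics/s4.png

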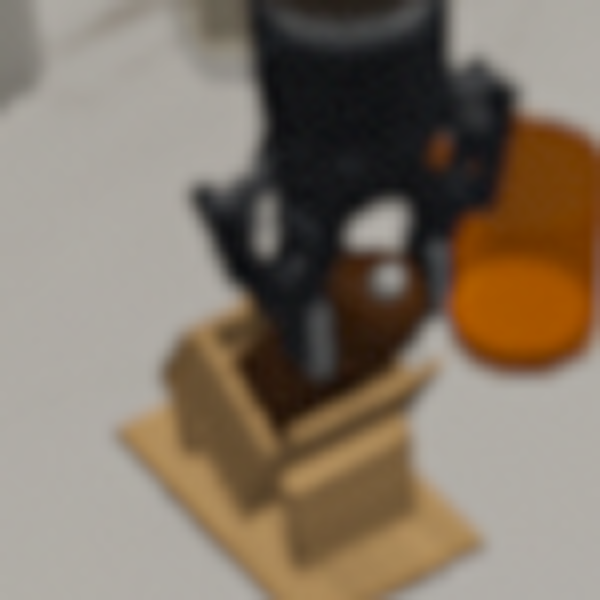

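The pads straddle the head: the pad midpoint in the crop is about (379,300), and the head is there too. Now I'll draw it out along its axis.

servo_tool:
  moves:
    - [-0.0052,0.0013,0.0085,0]
    - [-0.0103,0.0025,0.017,0]
    - [-0.0155,0.0038,0.0255,0]
    - [-0.0207,0.005,0.034,0]
    - [-0.0258,0.0063,0.0425,0]
    - [-0.031,0.0075,0.051,0]
    - [-0.0362,0.0088,0.0595,0]
    - [-0.0413,0.01,0.068,0]
    - [-0.0467,0.0113,0.0767,0]
    - [-0.0517,0.0127,0.085,0]
  force: 50

```text
time: 10.05
ee_pos: [0.4718, 0.2357, 0.173]
tcp_rot: [180.0, 0.1, 165.7]
wrist_force: [3.5, -0.4, 0.0]
opening: 0.0461
grasp_force: 50.7
```

Converted, 6.5 cm is 0.1083, 5.6 cm is 0.0933.

servo_tool:
  moves:
    - [-0.0052,0.0013,0.0085,0]
    - [-0.0103,0.0025,0.017,0]
    - [-0.0155,0.0038,0.0255,0]
    - [-0.0207,0.005,0.034,0]
    - [-0.0258,0.0063,0.0425,0]
    - [-0.031,0.0075,0.051,0]
    - [-0.0362,0.0088,0.0595,0]
    - [-0.0413,0.01,0.068,0]
    - [-0.0467,0.0113,0.0767,0]
    - [-0.0517,0.0127,0.0933,0]
    - [-0.0517,0.0127,0.1083,0]
    - [-0.0517,0.0127,0.1083,0]
    - [-0.0517,0.0127,0.1083,0]
    - [-0.0517,0.0127,0.1083,0]

```text
time: 11.22
ee_pos: [0.4404, 0.243, 0.2371]
tcp_rot: [-180.0, -0.0, 165.7]
wrist_force: [0.0, 0.5, -2.0]
opening: 0.0461
grasp_force: 51.5
```

```bash
python3 - <<'E'
from h import *
crop("scene",165,150,90,110,5.4,"pics/s5.png")
E
```

```text
(no output)
```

View pics/s5.png

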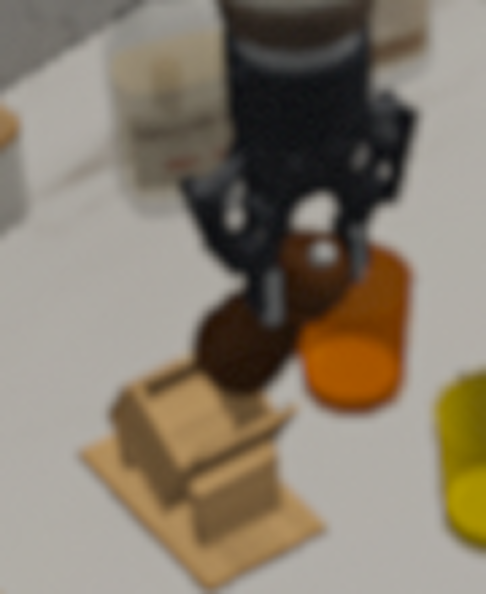

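The mill is clear of the rest, but it still leans in the grip at crop (250,330), and the tool can't tilt. I'll stand it up by pushing its lower side against the top edge of the rest's low wall, pivoting it in the pads.

servo_tool:
  moves:
    - [-0.0333,0.0083,0,0]
    - [-0.0667,0.0167,0,0]
    - [-0.0883,0.0217,0,0]
    - [-0.0883,0.0217,-0.0167,0]
    - [-0.0883,0.0217,-0.05,0]
    - [-0.0883,0.0217,-0.0833,0]
    - [-0.0883,0.0217,-0.1167,0]
    - [-0.0883,0.0217,-0.1333,0]
    - [-0.0883,0.0217,-0.1333,0]
    - [-0.0883,0.0217,-0.1333,0]
  force: 35

```text
time: 12.1
ee_pos: [0.3873, 0.2559, 0.1572]
tcp_rot: [-180.0, -0.0, 165.7]
wrist_force: [0.5, 0.4, -0.6]
opening: 0.0461
grasp_force: 51.5
```

Converted, 1.94 cm is 0.0323, 1.46 cm is 0.0243.

servo_tool:
  moves:
    - [0.0082,-0.002,0,0]
    - [0.0162,-0.004,0,0]
    - [0.0243,-0.006,0,0]
    - [0.0323,-0.0078,0,0]
    - [0.0323,-0.0078,0,0]

```text
time: 12.52
ee_pos: [0.4078, 0.2512, 0.1575]
tcp_rot: [180.0, 0.0, 165.6]
wrist_force: [0.5, -0.7, -1.2]
opening: 0.0461
grasp_force: 51.5
```

Converted, 1.46 cm is 0.0243, 1.17 cm is 0.0195.

servo_tool:
  moves:
    - [0.0048,-0.0012,0,0]
    - [0.0097,-0.0023,0,0]
    - [0.0145,-0.0035,0,0]
    - [0.0195,-0.0047,0,0]
    - [0.0243,-0.006,0,0]
    - [0.0243,-0.006,0,0]

```text
time: 13.02
ee_pos: [0.4214, 0.2477, 0.1571]
tcp_rot: [-180.0, -0.0, 165.7]
wrist_force: [-1.0, 1.4, -3.0]
opening: 0.0462
grasp_force: 50.9
```

Converted, 1.46 cm is 0.0243, 1.17 cm is 0.0195.

servo_tool:
  moves:
    - [0.0048,-0.0012,0,0]
    - [0.0097,-0.0023,0,0]
    - [0.0145,-0.0035,0,0]
    - [0.0195,-0.0047,0,0]
    - [0.0243,-0.006,0,0]

```text
time: 13.43
ee_pos: [0.4362, 0.2441, 0.1573]
tcp_rot: [180.0, -0.0, 165.7]
wrist_force: [-3.2, 1.7, -1.2]
opening: 0.0456
grasp_force: 48.0
```

Converted, 1.46 cm is 0.0243, 1.17 cm is 0.0195.

servo_tool:
  moves:
    - [0.0048,-0.0012,0,0]
    - [0.0097,-0.0023,0,0]
    - [0.0145,-0.0035,0,0]
    - [0.0195,-0.0047,0,0]
    - [0.0243,-0.006,0,0]
    - [0.0243,-0.006,0,0]

```text
time: 13.93
ee_pos: [0.451, 0.2404, 0.1572]
tcp_rot: [-180.0, 0.0, 165.7]
wrist_force: [-1.5, 1.4, -1.8]
opening: 0.0458
grasp_force: 45.4
```

```bash
python3 - <<'E'
from h import *
im=camera("scene"); cv2.imwrite("pics/scene6.png",im[:,:,::-1])
print(get_obs()['wrist_force'],proj("scene",[[.449,.24,.178],[.449,.24,.054]]))
crop("scene",180,170,80,100,6,"pics/s6.png",im)
E
```

```text
[-1.62455788  0.5615801  -1.89813768] [[220.50279202 218.11380027]
 [221.88781034 247.32795513]]
```

View pics/s6.png

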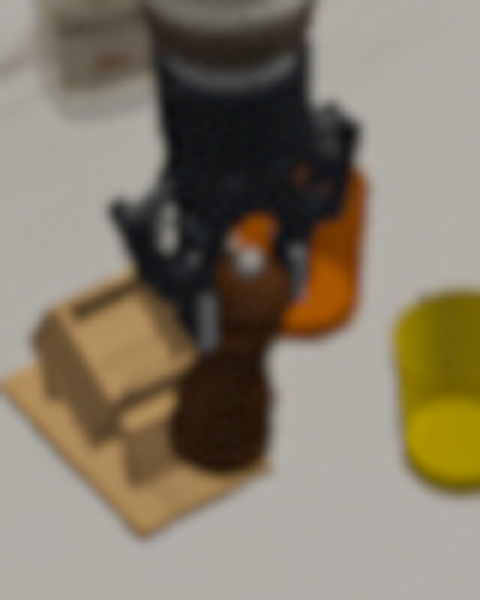

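The mill has turned most of the way: finial at crop (250,258), foot around (222,445). I'll work out the remaining lean from that image slope.

```bash
python3 - <<'E'
from h import *
h=np.array([.451,.2404,.178]);u=np.array([.9715,-.237,0])
for t in range(-10,36,5):
    a=np.radians(t); ax=np.sin(a)*u-np.array([0,0,np.cos(a)])
    p=proj("scene",[h-.026*ax,h,h+.08*ax,h+.124*ax]); print(t,((p-[180,170])*6+2.5).round(0).tolist())
E
```

```text
-10 [[235.0, 246.0], [242.0, 290.0], [263.0, 419.0], [274.0, 486.0]]
-5 [[237.0, 248.0], [242.0, 290.0], [255.0, 412.0], [262.0, 476.0]]
0 [[240.0, 251.0], [242.0, 290.0], [248.0, 405.0], [250.0, 465.0]]
5 [[243.0, 253.0], [242.0, 290.0], [240.0, 397.0], [239.0, 453.0]]
10 [[245.0, 256.0], [242.0, 290.0], [232.0, 389.0], [227.0, 440.0]]
15 [[248.0, 259.0], [242.0, 290.0], [224.0, 379.0], [215.0, 425.0]]
20 [[251.0, 263.0], [242.0, 290.0], [217.0, 369.0], [204.0, 410.0]]
25 [[253.0, 266.0], [242.0, 290.0], [209.0, 359.0], [193.0, 394.0]]
30 [[256.0, 270.0], [242.0, 290.0], [202.0, 348.0], [182.0, 378.0]]
35 [[258.0, 274.0], [242.0, 290.0], [196.0, 337.0], [172.0, 360.0]]
```

Converted, 1.75 cm is 0.0292, -0.43 cm is -0.0072.

servo_tool:
  moves:
    - [0.0048,-0.0012,0,0]
    - [0.0097,-0.0023,0,0]
    - [0.0145,-0.0035,0,0]
    - [0.0195,-0.0047,0,0]
    - [0.0243,-0.006,0,0]
    - [0.0292,-0.0072,0,0]
    - [0.0292,-0.0072,0,0]

```text
time: 14.57
ee_pos: [0.4685, 0.2361, 0.1572]
tcp_rot: [-180.0, 0.0, 165.7]
wrist_force: [-2.6, 1.3, -1.0]
opening: 0.0461
grasp_force: 44.4
```

```bash
python3 - <<'E'
from h import *
im=camera("scene"); cv2.imwrite("pics/scene7.png",im[:,:,::-1])
h=get_obs()['ee_pos']+[0,0,.021];u=np.array([.9715,-.237,0])
for t in (-10,-5,0,5,10):
    a=np.radians(t); ax=np.sin(a)*u-np.array([0,0,np.cos(a)])
    p=proj("scene",[h-.026*ax,h,h+.08*ax,h+.124*ax]); print(t,((p-[180,170])*6+2.5).round(0).tolist())
crop("scene",180,170,80,100,6,"pics/s7.png",im)
E
```

```text
-10 [[214.0, 227.0], [221.0, 271.0], [243.0, 399.0], [254.0, 466.0]]
-5 [[217.0, 229.0], [221.0, 271.0], [235.0, 393.0], [243.0, 457.0]]
0 [[219.0, 232.0], [221.0, 271.0], [228.0, 386.0], [231.0, 446.0]]
5 [[222.0, 234.0], [221.0, 271.0], [220.0, 378.0], [219.0, 434.0]]
10 [[225.0, 237.0], [221.0, 271.0], [212.0, 370.0], [208.0, 421.0]]
```

View pics/s7.png

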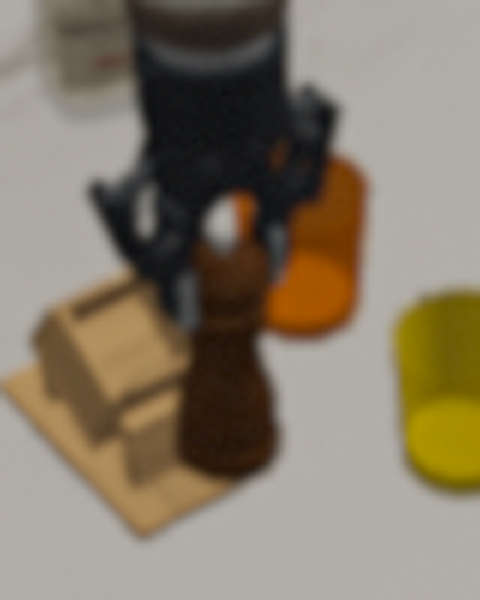

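The mill is now upright to about 2°: finial at (222,236), foot centre at (229,446). I'll back off, lift, and compute the glass axis.

Converted, 12 cm is 0.2, 11.5 cm is 0.1917.

servo_tool:
  moves:
    - [-0.0067,0.0017,0,0]
    - [-0.0167,0.0042,0,0]
    - [-0.03,0.0073,0,0]
    - [-0.0433,0.0107,0.0083,0]
    - [-0.05,0.0122,0.025,0]
    - [-0.05,0.0122,0.05,0]
    - [-0.05,0.0122,0.075,0]
    - [-0.05,0.0122,0.1,0]
    - [-0.05,0.0122,0.125,0]
    - [-0.05,0.0122,0.15,0]
    - [-0.05,0.0122,0.175,0]
    - [-0.05,0.0122,0.1917,0]
    - [-0.05,0.0122,0.2,0]
    - [-0.05,0.0122,0.2,0]

```text
time: 15.78
ee_pos: [0.438, 0.2438, 0.2792]
tcp_rot: [179.9, 0.1, 165.7]
wrist_force: [0.8, 0.8, -1.1]
opening: 0.0459
grasp_force: 44.3
```

```bash
python3 - <<'E'
from h import *
o=np.array([.5059,-.1984]);a=np.radians(16.8);X=np.array([np.cos(a),np.sin(a)]);Y=np.array([-X[1],X[0]])
for p,z in [((339.6,190.1),.012),((339.6,190.1),.02)]:
    g=plane("top",p,z)[:2]; print("glass",g,"holder",(g-o)@X,(g-o)@Y)
gx=(g-o)@X
print("from jaws",o+gx*X-.049*Y, "o",get_obs()['ee_pos'])
im=cv2.imread("pics/top3.png"); c=im[170:215,325:360]
m=cv2.inRange(cv2.cvtColor(c,cv2.COLOR_BGR2HSV),(5,20,95),(25,130,200))
k,l,s,ce=cv2.connectedComponentsWithStats(m); 
for q,w in zip(s,ce): 
    if q[4]>20: print(q,w+[325,170])
E
```

```text
glass [ 0.52307945 -0.24474186] holder 0.003051949535359538 -0.04932936900421093
glass [ 0.52191256 -0.24329101] holder 0.0023542014881611107 -0.047603181193496824
from jaws [ 0.52231628 -0.24462822] o [0.43804048 0.24384164 0.27915653]
[  0   1  35  39 736] [342.09918478 190.54076087]
[  0   0  35  29 468] [339.74786325 181.10042735]
[  0  30  35  15 367] [344.50681199 208.83651226]
```

Converted, -30.8 cm is -0.5133, -30.5 cm is -0.5083.

servo_tool:
  moves:
    - [0.0017,-0.0083,0,0]
    - [0.0042,-0.025,0,0]
    - [0.0083,-0.05,0,0]
    - [0.0133,-0.08,0,0]
    - [0.02,-0.1133,0,0]
    - [0.025,-0.1467,0,0]
    - [0.0317,-0.18,0,0]
    - [0.0367,-0.2133,0,0]
    - [0.0433,-0.2467,0,0]
    - [0.0483,-0.28,0,0]
    - [0.0533,-0.3133,0,0]
    - [0.06,-0.3467,0,0]
    - [0.065,-0.38,0,0]
    - [0.0717,-0.4133,0,0]
    - [0.0767,-0.4467,0,0]
    - [0.0817,-0.475,0,0]
    - [0.085,-0.4967,0,0]
    - [0.0867,-0.5083,0,0]
    - [0.0883,-0.5133,0,0]
    - [0.0883,-0.5133,0,0]

```text
time: 17.45
ee_pos: [0.4907, -0.065, 0.2769]
tcp_rot: [-180.0, -0.0, 165.6]
wrist_force: [0.5, -0.4, -1.3]
opening: 0.0457
grasp_force: 44.3
```

Converted, -18 cm is -0.3, -17.8 cm is -0.2967.

servo_tool:
  moves:
    - [0.0017,-0.0083,0,0]
    - [0.0042,-0.025,0,0]
    - [0.0083,-0.05,0,0]
    - [0.0133,-0.08,0,0]
    - [0.02,-0.1133,0,0]
    - [0.025,-0.1467,0,0]
    - [0.0317,-0.18,0,0]
    - [0.0367,-0.2133,0,0]
    - [0.0433,-0.2467,0,0]
    - [0.0483,-0.2717,0,0]
    - [0.05,-0.2883,0,0]
    - [0.0517,-0.2967,0,0]
    - [0.0517,-0.3,-0.005,0]
    - [0.0517,-0.3,-0.0133,0]
    - [0.0517,-0.3,-0.02,0]
    - [0.0517,-0.3,-0.025,0]
    - [0.0517,-0.3,-0.025,0]
    - [0.0517,-0.3,-0.025,0]

```text
time: 18.95
ee_pos: [0.5219, -0.2439, 0.2622]
tcp_rot: [180.0, -0.0, 165.7]
wrist_force: [-0.7, 0.1, -1.9]
opening: 0.0461
grasp_force: 44.3
```

```bash
python3 - <<'E'
from h import *
im=camera("scene"); print(get_obs()['time'])
h=get_obs()['ee_pos']+[0,0,.021]
p=proj("scene",[h+[0,0,.026],h,h-[0,0,.124],[.5225,-.2445,.101]]); print(((p-[240,90])*5.5+2.2).round(0).tolist())
crop("scene",240,90,100,105,5.5,"pics/s8.png",im)
E
```

```text
19.0
[[299.0, 109.0], [297.0, 145.0], [286.0, 305.0], [280.0, 376.0]]
```

View pics/s8.png

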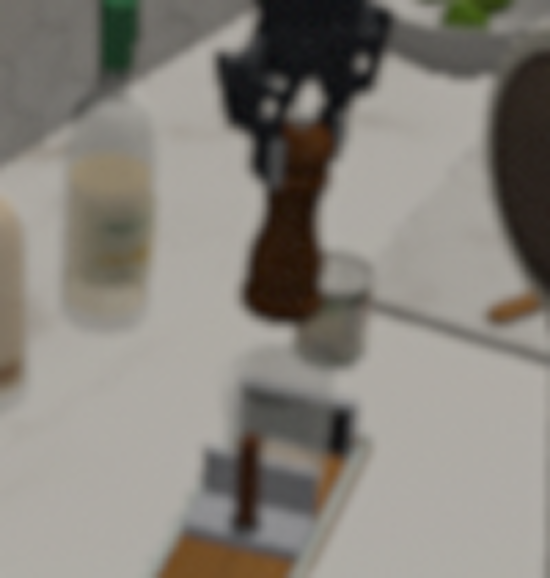

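The mill hangs over the glass, foot centre near crop (284,302) against a predicted (286,305). I'll measure its lean from the silhouette midline.

```bash
python3 - <<'E'
from h import *
im=camera("scene"); hsv=cv2.cvtColor(im,cv2.COLOR_RGB2HSV)
m=(hsv[:,:,1]>110)&(hsv[:,:,2]<130)
for r in range(110,150):
    c=np.where(m[r,278:306])[0]+278
    if len(c): print(r,c.min(),c.max(),(c.min()+c.max())/2)
h=get_obs()['ee_pos']+[0,0,.021];u=np.array([.9715,-.237,0])
for t in (-5,0,5,10):
    a=np.radians(t); ax=np.sin(a)*u-np.array([0,0,np.cos(a)])
    print(t,proj("scene",[h-.02*ax,h,h+.04*ax,h+.08*ax,h+.124*ax]).round(1).tolist())
E
```

```text
112 298 299 298.5
113 291 299 295.0
114 292 299 295.5
115 292 299 295.5
116 292 299 295.5
117 293 299 296.0
118 292 299 295.5
119 292 298 295.0
120 292 298 295.0
121 292 298 295.0
122 292 298 295.0
123 292 297 294.5
124 291 297 294.0
125 290 296 293.0
126 290 296 293.0
127 290 295 292.5
128 290 295 292.5
129 289 295 292.0
130 289 295 292.0
131 289 295 292.0
132 288 295 291.5
133 288 296 292.0
134 287 296 291.5
135 287 296 291.5
136 286 297 291.5
137 286 297 291.5
138 286 297 291.5
139 286 296 291.0
140 286 296 291.0
141 286 296 291.0
142 285 296 290.5
143 285 297 291.0
144 285 297 291.0
145 286 297 291.5
146 288 296 292.0
147 291 295 293.0
-5 [[293.6, 110.7], [293.6, 115.9], [293.6, 125.9], [293.5, 135.7], [293.5, 146.2]]
0 [[293.9, 110.9], [293.6, 115.9], [292.9, 125.6], [292.2, 135.0], [291.5, 145.1]]
5 [[294.2, 111.1], [293.6, 115.9], [292.3, 125.1], [291.0, 134.1], [289.6, 143.7]]
10 [[294.6, 111.4], [293.6, 115.9], [291.6, 124.6], [289.7, 133.1], [287.7, 142.1]]
```

```bash
python3 -c "
from workcell import *
print(job_done())"
```

```text
the job is handed in; nothing more can be done
None
```

I've handed the job in with the jaw shut on the glass and let go. The mill is held about 3° off upright, centred over the mouth with its foot about 6 cm above the rim; no verdict came back.

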